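# Contact check of an amplifier module on a sprung-probe dock

## Robot

A 6-joint arm with a two-finger parallel gripper is mounted at the origin on a cart in front of the work surface, level with it; the furniture and walls round the work are solid. World frame = base frame: x ahead of the robot, y to its left, z up, the work surface at z = 0. Lengths are in mm, angles in rad, forces in N, time in s.
With the tool pointing down it reaches from about 250 to 800 mm from the base axis. Payload 8.5 kg.
Tool frame: the origin (TCP) lies at the very end of the fingers, on their centre line; the grasp point (between the pads) lies 19 mm behind it (env.grasp_offset is the z of the grasp point in the tool frame, in mm); z points along the fingers, y is the line along which they close (so a half turn about z gives the same grasp; the last joint's range is limited). The gripper opens to 85 mm and grips with 20 to 120 N. Pads are 22 mm wide; open, the fingers measure 114 mm over their backs; the gripper's body (76 mm by 85 mm) begins 54 mm behind the grasp point. The pads swing forward as they close: fully open they stand 13 mm farther back than shut.
Start: joints at [1.3, 0.238, -0.013, 1.319, 0, 1.571], TCP at [140.425, 505.826, 231.276] pointing down, gripper open.
Joint ranges: [-2.66, 2.66], [-1.03, 1.9], [-1.14, 1.46], [-1.82, 2.27], [-1.45, 1.34], [-3.14, 3.14]. Speed limits (rad/s): [2.22, 2.22, 2.79, 3.14, 3.14, 3.14].

## Interface

Orientations are given as a unit quaternion [w, x, y, z].
In Python, from station import env, optics, order gives the robot as it stands.
- The arm moves only by the tool apply_moves, never from a script. Its argument "increments" is a list of rows, each a list of 7 numbers: the turn, a rotation vector about the world's x, y, z in rad, then the shift along the world's x, y, z in mm, then the finger opening in mm, from 0 to 85.4. A call has 1 to 12 rows; each row shifts and turns the commanded pose from where the row before left it; what a row does not reach is not made up. A row lasts 1/10 s, in which the tool goes at most 50 mm and 8.59 degrees, less where a joint would pass 70% of its speed; a pose out of reach is approached as far as the arm can. A call is refused whole if a number of a shift passes 50 or a number of a turn 0.15, either way. A call with a gripper value outside its range is refused whole. The fingers move at their own pace and stop on an object; "force" is the grip in N (left out, the last holds). Time passes only in rows, so rows that do not move let the fingers close. It gives the time, the measured TCP pose, the force, the opening and the grip force at its end, in the units of the state.
- env.observe(): the state, without advancing time (a new reading comes with each control period).
- optics.grab_frame(name): name is "scene" or "top"; returns a dict with "img" (480x640x3 uint8, blue, green, red), "z_map" (480x640 float32, mm along the optical axis (not along the pixel's ray), 0 where there is no reading), "fx", "fy", "cx", "cy" (pixels), "k1" (the pictures are not rectified: a ray, as slopes to the right and down, at radius r is drawn at 1 + k1 r^2 times it, then the intrinsics apply), "rvec" (rotation vector, rad) and "tvec" (3), from world to camera coordinates, as OpenCV has them. Camera axes: x right, y down, z forward; pixel columns grow to the right and rows downward; lengths in mm; the calibration is good to about 2 mm. A picture is of the moment at which its call begins.
- order.close_job(): hands the job in; it is judged then, once.
Trained networks look in a picture, given as the dict that the camera call returned (one of the last four; its "shot" number tells which), for a name from the list of things; names that differ only in an ending like _2 or _b are one class to them, and where a whole thing is asked for, a point or a joint stands for the part that bears it (a point fixed in the world has none). Each returns a list of dicts, best first, with "confidence" (0 to 1); they miss things now and then, are a little off and sometimes report something else, mostly with a low value. They report only what shows in the picture. A call takes as long as a camera call. They do not tell look-alikes from the thing itself.
- optics.look_for(picture, target): "point" ([x, y, z] in mm, in the coordinates of the camera as it stood for that picture, good to about 4 mm: the middle of the surface that is visible of it).
The state is a dict: "t": time; "qpos": joint angles; "qd": joint speeds; "joint_efforts": joint torques, N m; "ee_pos": TCP position; "tool_rot": TCP orientation; "wrist_force": force on the tool from outside, world axes, zero at the start; "torque": the same for the moment, N m; "finger_gap": finger opening in mm; "finger_force": force on a finger pad.
Only numpy, scipy, OpenCV 4.12 (cv2) and the standard library are available. Lean on these libraries where they do the work, as an engineer would, in place of code of your own. Each camera call takes 0.05 s, during which the arm holds its last target. There are 200 camera calls.

## Task

Put the faulty amplifier module, the one with a paper strip across its lid, flat into the shallow reject tray and leave it there. Then set the good one (round paper label) in the slideway of the test dock, contact pads towards the sprung plunger, and slide it gently in until it is fully home against both hard stops. The spring would push it out again, so finish while still holding it pressed there, and leave the other things on the bench alone.

Things in the scene. Friction and masses are not known exactly. Their poses are not given: they have to be found in the camera images.
- module_round_center (a point): the good module: aluminium box, black lid with a ROUND white paper label (25 mm) in the middle. 62 mm long (its x) x 40 mm wide (y) x 38 mm high, 0.12 to 0.26 kg, upright. Point: its centre, 19 mm above its underside. Its +x end has flush contact pads (black insert, brass dots); from its -x end a brass jack, 8 mm thick, stands out 8.5 mm. Grip it across its width.
- module_round_front (a point): centre of the good module's front (+x) face, the one with the contact pads, 31 mm ahead of its centre and 19 mm above its underside
- module_round: the good module itself; origin at the centre of its underside, same axes
- module_strip_center (a point): the faulty module: same housing and size as the good one, but with a white paper STRIP 10 mm wide right across the lid and down both long sides. This point is its centre, 19 mm above its underside; axes as for the good one
- module_strip: the faulty module itself; origin at the centre of its underside, same axes
- test_dock: the fixed test dock: aluminium plate 150 (x) x 84 (y) mm on rubber feet, slideway and probe head on it. Origin at the centre of its underside, on the bench; +x is the pushing direction, roughly away from the robot. Grey probe head at x = 38 to 73 mm, 64 mm wide, top 56 mm above the bench; behind it small jacks and the plunger's tail rod reach to x = 88 mm.
- slideway (a point): middle of the black slideway's surface: x = -18, y = 0, z = 16 mm of the dock's frame, same axes. The slideway is 106 mm long (x); steel guide rails stand on both sides, inner faces 45 mm apart (outer 63 mm), tops 6 mm above the slideway, from x = -59 to +23 mm of the dock's frame, flaring outwards at the open -x end to 71 mm over all.
- stops: two steel stop buttons, 11 mm across, on the probe head at y = +-15.5 mm; origin midway between them on their faces: x = 32, y = 0, z = 35 mm of the dock's frame, same axes. A module that is home touches both: its front face is at x = 32 mm, its centre at x = 1 mm of the dock's frame. Do not load the stops with more than about 50 N.
- plunger (a joint): travel (m) of the sprung contact carriage: black block with brass pins between the stops, its nose 9 mm ahead of the stop faces when free. 0 = free, grows as it is pressed along the dock's +x, 0.009 when a module meets the stops. The spring pushes back with 3.3 N at first touch and 8.3 N at the stops; it pushes a released module out again.
- reject_tray: shallow grey tray, fixed, 110 mm (x) x 80 mm (y), inside 104 x 74 mm; floor 3 mm thick, walls 3 mm thick and 12 mm high. Origin at the centre of its underside on the bench.
- tower_a: tall black computer tower standing on the bench to the left of the work, solid, 440 mm deep (its x) x 181 mm wide (y) x 448 mm high, fixed: swing the arm round in front of it, drawn in; origin at the centre of its underside
- loupe: black stand loupe, 38 mm across, 36 mm high, behind the work; to be left alone; origin at the centre of its underside
- driver_blue: small screwdriver with a blue handle, 125 mm long, lying on the bench; to be left alone
- cell_block: block battery 18 x 27 x 48 mm standing upright; to be left alone; origin at the centre of its underside
- bnc_a: metal coaxial adapter, 32 mm long, 14 mm thick, lying on the bench; to be left alone
Not all that is in view belongs to the job. There is more than one size of the reject_tray; the one meant has the size given above.

How it is judged:
By the outcome, as a careful person would: the job done as asked, in the order asked, and still so for the second after the job is handed in, while the arm keeps its last pose, push and grip.
It also fails if it takes over 72 s, if anything falls off the work surface, if the arm or the gripper's body presses on something with over 40 N, if the wrist force passes 120 N, or if a joint passes its speed limit or range.

## Working session

There is one attempt and no reset: what is moved stays moved. The work goes in short steps, Python scripts to look and compute and a tool call to move; the robot and the scene stay as the last step left them, time stands still between calls to the robot, and variables do not carry over. Pictures are saved under pics/ and viewed, at most 10 in all, crops included, and the job is handed in when it is done.

Besides the shell and the picture viewer there is one more tool, called after "Call:" as a command line: name --pt "numbers of a row" for each row, then --argument value for the rest. apply_moves: Moves the arm, as the interface text tells. Its arguments: {"type":"object","properties":{"increments":{"type":"array"},"force":{"type":"number"}},"required":["increments"]}

```bash
mkdir -p pics
cat > h.py <<'E'
import numpy as np, cv2, pickle
from station import env, optics, order
def grab(n):
    p=optics.grab_frame(n); return p
def world(p,u,v,z=None):
    """pixels -> world, by depth map"""
    s=pix_ray(p,u,v); R=cv2.Rodrigues(np.array(p['rvec'],float))[0]; t=np.array(p['tvec'],float).ravel()
    if z is None:
        d=p['z_map'][int(round(v)),int(round(u))]; return R.T@(s*d-t)
    o=-R.T@t; r=R.T@s; return o+r*(z-o[2])/r[2]
def K(p): return np.array([[p['fx'],0,p['cx']],[0,p['fy'],p['cy']],[0,0,1.]])
def pix_ray(p,u,v):
    xd=np.array([(u-p['cx'])/p['fx'],(v-p['cy'])/p['fy']]); x=xd.copy()
    for _ in range(20): x=xd/(1+p['k1']*(x@x))
    return np.array([x[0],x[1],1.])
def cam2w(p,c):
    R=cv2.Rodrigues(np.array(p['rvec'],float))[0]; return R.T@(np.array(c)-np.array(p['tvec'],float).ravel())
def proj(p,P):
    return cv2.projectPoints(np.array(P,float).reshape(-1,3),np.array(p['rvec'],float),np.array(p['tvec'],float),K(p),np.array([p['k1'],0,0,0.]))[0].reshape(-1,2)
E
python3 - <<'E'
from h import *
np.set_printoptions(precision=1,suppress=True)
for n in ['scene','top']:
    p=grab(n); cv2.imwrite(f'pics/{n}0.png',p['img'])
    pickle.dump(p,open(f'{n}0.pkl','wb'))
    print(n,cam2w(p,[0,0,0]),p['fx'],p['k1'])
    for k in ['module_round','module_strip','test_dock','reject_tray','loupe','cell_block','tower_a','driver_blue','bnc_a']:
        for d in optics.look_for(p,k)[:3]:
            print(k,round(d['confidence'],2),cam2w(p,d['point']),proj(p,cam2w(p,d['point']))[0])
print(env.observe())
E
```

```text
scene [  234.8 -1118.7   629.1] 510.4222018898547 -0.08707817787805708
module_round 0.93 [ 436.6 -187.5   32.9] [232.1 228.1]
module_strip 0.89 [ 388.  -318.7   29.8] [226.8 268.1]
test_dock 0.64 [ 476.4 -446.4   21.5] [293.3 298. ]
reject_tray 0.73 [ 579.6 -250.     5.6] [304.4 237.8]
reject_tray 0.62 [ 510.8 -621.5    5.4] [353.5 363.9]
loupe 0.84 [ 653.  -399.1   33.3] [366.6 255.4]
cell_block 0.73 [ 377.1 -554.8   33.7] [260.1 349.4]
driver_blue 0.57 [ 584.5 -502.7   15.5] [360.1 302.6]
top [ 483.1 -372.   918.5] 448.35796235199234 -0.09605742435609074
module_round 0.58 [ 431.2 -172.9   39.8] [215.2 317. ]
module_round 0.52 [ 477.3 -408.9   14.6] [336.  294.4]
module_strip 0.73 [ 388.7 -304.7   39.4] [282.4 340. ]
test_dock 0.58 [ 477.2 -410.5   13.9] [336.8 294.4]
reject_tray 0.85 [ 510.3 -615.6    6.1] [436.8 278.5]
reject_tray 0.7 [ 574.6 -253.5    2.7] [260.3 246. ]
loupe 0.68 [ 646.2 -393.9   39.9] [329.2 208.9]
cell_block 0.72 [ 378.7 -543.8   44.1] [406.3 346. ]
cell_block 0.67 [ 432.8 -174.8   37.2] [216.5 316.1]
driver_blue 0.65 [ 578.8 -493.7    9.6] [377.6 244.5]
bnc_a 0.62 [ 712.3 -313.4   13.5] [290.1 179.5]
{'t': 1.0, 'qpos': array([ 1.3,  0.2, -0. ,  1.3, -0. ,  1.6]), 'qd': array([ 0., -0., -0., -0., -0.,  0.]), 'joint_efforts': array([ -0. , -53.9,  34.7,   0. ,  -0. ,  -0. ]), 'ee_pos': array([140.4, 505.8, 231.3]), 'tool_rot': array([ 0. ,  0.1,  1. , -0. ]), 'wrist_force': array([ 0.5, -0.7,  0.9]), 'torque': array([-0., -0.,  0.]), 'finger_force': 0.0, 'finger_gap': 85.460268634888}
```

View pics/top0.png

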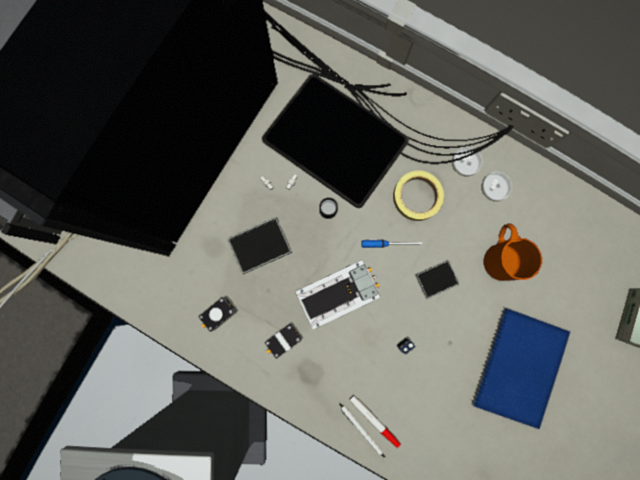

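View pics/scene0.png

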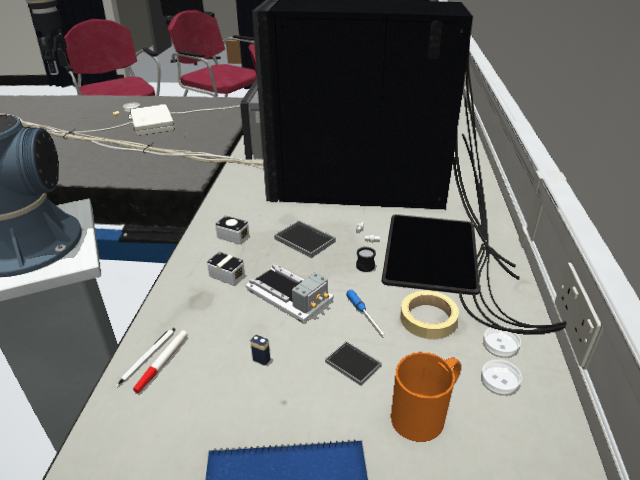

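Modules: round label at top (216,314), strip at (283,340), both with the brass jack at lower left. Look-alikes: trays at (260,245), larger, and (437,279), smaller; the dock is at (340,294). Next: footprints from depth, and one close crop.

```bash
cat > m.py <<'E'
from h import *
np.set_printoptions(precision=1,suppress=True)
def cloud(p):
    v,u=np.mgrid[0:480,0:640]; pts=np.stack([u,v],-1).reshape(-1,1,2).astype(np.float64)
    s=cv2.undistortPoints(pts,K(p),np.array([p['k1'],0,0,0.])).reshape(-1,2)
    d=p['z_map'].reshape(-1).astype(float); C=np.c_[s,np.ones(len(s))]*d[:,None]
    R=cv2.Rodrigues(np.array(p['rvec'],float))[0]; W=(C-np.array(p['tvec'],float).ravel())@R
    W[d==0]=np.nan; return W.reshape(480,640,3)
def rect(W,c,r,z0,z1):
    m=(np.hypot(W[...,0]-c[0],W[...,1]-c[1])<r)&(W[...,2]>z0)&(W[...,2]<z1)
    q=W[m]; (cx,cy),(w,h),a=cv2.minAreaRect(q[:,:2].astype(np.float32))
    if w<h: w,h,a=h,w,a+90
    a=(a+90)%180-90
    return len(q),np.array([cx,cy,w,h,a,np.median(q[:,2])])
E
python3 - <<'E'
from m import *
p=pickle.load(open('top0.pkl','rb')); s=pickle.load(open('scene0.pkl','rb'))
for n,q in (('top',p),('scene',s)):
    W=cloud(q); b=W[(np.abs(W[...,0]-450)<20)&(np.abs(W[...,1]+600)<40)]; print(n,'bench z',np.median(b[:,2]))
    for k,c,r,z0,z1 in [('round',(432,-177),50,32,46),('strip',(388,-308),50,32,46),('dockplate',(480,-415),105,6,30),('head',(520,-395),60,48,62),('traybig',(577,-252),75,7,20),('traysmall',(510,-618),60,7,20)]:
        try: print(k,*rect(W,c,r,z0,z1))
        except Exception as e: print(k,e)
c=p['img'][230:370,190:390]; cv2.imwrite('pics/crop0.png',cv2.resize(c,None,fx=4,fy=4,interpolation=cv2.INTER_CUBIC))
E
```

```text
top bench z -0.43383567008229407
round 623 [ 437.1 -172.7   61.7   40.1  -50.5   37.5]
strip 622 [ 387.1 -303.8   60.6   40.9  -51.5   37.5]
dockplate 2445 [ 497.4 -408.4  162.5  122.6  -64.4   15.1]
head 151 [ 512.2 -450.    34.6   23.8   25.8   55. ]
traybig 300 [ 576.3 -251.6  109.2   80.6  -65.3   10.9]
traysmall 74 [ 508.6 -615.9   75.5   54.7  -65.1    8.3]
scene bench z 1.074751704617074
round 355 [ 437.6 -174.5   63.6   41.   -48.2   39.8]
strip 456 [ 388.6 -305.8   61.6   43.3  -56.4   39.4]
dockplate 1886 [ 480.2 -414.6  156.9   86.2  -64.3   17.3]
head 87 [ 514.1 -448.7   33.    19.1   19.3   57.9]
traybig 494 [ 577.5 -253.3  114.2   84.9  -65.    10.6]
traysmall 223 [ 511.5 -618.6   77.2   56.8  -65.3    8.7]
```

View pics/crop0.png

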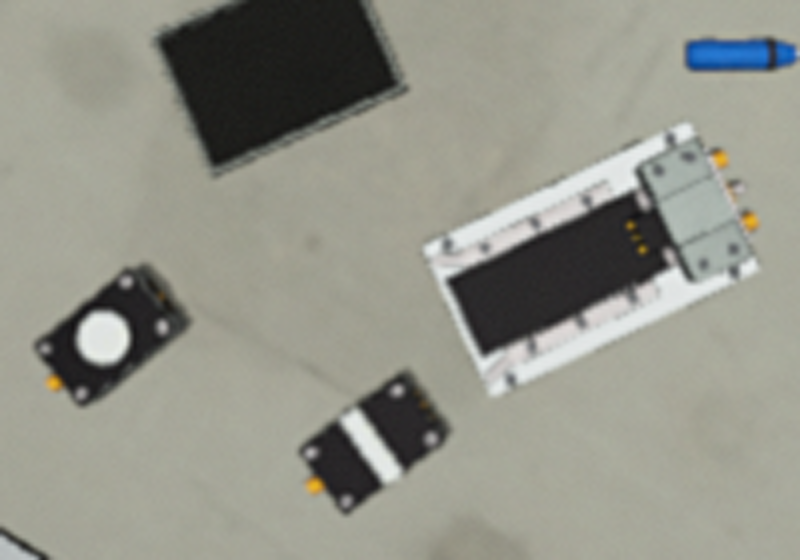

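The crop confirms round label at crop (103,338), strip at (370,445), pads toward upper right and jacks lower left. The tray at top (260,245) measures 110x80, so it is the right one. Next: refine the dock pose, tower corners and tool axes.

```bash
cat >> m.py <<'E'
def dockfit(p,px,P,x0=(478,-412,-1.125)):
    from scipy.optimize import least_squares
    def f(x):
        c,s=np.cos(x[2]),np.sin(x[2]); Q=np.array(P,float)
        W=np.c_[x[0]+c*Q[:,0]-s*Q[:,1],x[1]+s*Q[:,0]+c*Q[:,1],Q[:,2]]
        return (proj(p,W)-px).ravel()
    r=least_squares(f,x0,loss='soft_l1'); return r.x,r.fun.reshape(-1,2)
E
python3 - <<'E'
from m import *
p=pickle.load(open('top0.pkl','rb')); s=pickle.load(open('scene0.pkl','rb'))
c=np.array([[448,280],[485,356],[637,168],[703,138],[757,266],[690,282],[425,250],[492,395],[690,122],[760,266]],float)
px=c/4+[190,230]-0.375
P=[[-71,22.5,16],[-71,-22.5,16],[38,32,56],[73,32,56],[73,-32,56],[38,-32,56],[-75,42,13],[-75,-42,13],[75,42,13],[75,-42,13]]
x,r=dockfit(p,px,P); print('dock',x[:2],np.degrees(x[2])); print(r.T)
for n,q in (('top',p),('scene',s)):
  W=cloud(q); m=(W[...,2]>6)&(W[...,2]<70)&(np.hypot(W[...,0]-478,W[...,1]+412)<115)
  # in dock frame
  cc,ss=np.cos(x[2]),np.sin(x[2]); d=W-np.array([x[0],x[1],0]); X=d[...,0]*cc+d[...,1]*ss; Y=-d[...,0]*ss+d[...,1]*cc
  m&=(np.abs(X)<95)&(np.abs(Y)<55)
  for nm,k in (('plate',m&(W[...,2]<20)),('rails',m&(W[...,2]>19.5)&(W[...,2]<26)&(X<15)),('head',m&(W[...,2]>50)),('slide',m&(np.abs(Y)<15)&(X<0))):
    if k.sum()>5: print(n,nm,k.sum(),np.percentile(X[k],[1,50,99]),np.percentile(Y[k],[1,50,99]),np.median(W[k][:,2]))
print('tower top',[world(p,u,v,448)[:2] for u,v in ((170,253),(275,85),(60,225))], 'scene base',[world(s,u,v,0)[:2] for u,v in ((265,198),(447,208))])
from scipy.spatial.transform import Rotation as R
o=env.observe(); q=o['tool_rot']; print(R.from_quat([q[1],q[2],q[3],q[0]]).as_matrix(), env.grasp_offset)
E
```

```text
dock [ 477.  -411.9] -64.47346327051524
[[-1.1 -0.8  0.3  0.1  1.1  1.4 -1.1 -0.2 -0.1  0.4]
 [-0.2  1.4 -0.6 -0.8 -2.6  1.2 -0.7  1.3 -0.4  1.4]]
top plate 2099 [-74.3 -15.9  69.6] [-40.7   0.8  42.4] 14.583755950912462
top rails 338 [-71.6 -27.1  14.1] [-31.4  20.2  32.5] 21.560410142464885
top head 582 [38.1 54.4 71.7] [-30.4   0.4  32.1] 55.207371896756264
top slide 566 [-74.6 -37.9  -0.8] [-14.7  -0.1  14.6] 15.329060800455217
scene plate 1419 [-70.1  -7.8  77.1] [-40.5 -13.3  42.9] 16.36787360916231
scene rails 362 [-70.8 -27.7  13.4] [-31.7 -20.5  34.3] 22.98775842814854
scene head 535 [40.3 59.5 74.6] [-30.2  -1.7  32.9] 57.31718656653009
scene slide 354 [-71.2 -34.5  -0.9] [-14.5   0.1  14.5] 17.842447424420595
tower top [array([ 521.8, -214.8]), array([ 710.6, -322.7]), array([551.3, -89.2])] scene base [array([561.9, -34.6]), array([ 949.9, -266.3])]
[[-1.   0.3  0. ]
 [ 0.3  1.  -0. ]
 [-0.  -0.  -1. ]] -18.700000000000003
```

Call:
apply_moves --pt "0 0 0 -12 -42 0 85" --pt "0 0 0 -12 -42 0 85" --pt "0 0 0 -12 -42 0 85" --pt "0 0 0 -11 -42 0 85" --pt "0 0 -0.05 46 -16 0 85" --pt "0 0 -0.05 43 -23 0 85" --pt "0 0 -0.05 40 -28 0 85" --pt "0 0 -0.05 35 -34 0 85" --pt "0 0 -0.05 31 -38 0 85" --pt "0 0 -0.05 25 -43 0 85" --pt "0 0 -0.05 18 -45 0 85" --pt "0 0 -0.05 12 -47 0 85"

```text
t: 2.2
ee_pos: [344.4, 62.0, 231.4]
tool_rot: [0.0, 0.33, 0.944, 0.0]
wrist_force: [0.8, 0.1, 0.4]
finger_gap: 85.0
finger_force: 0.0
```

Call:
apply_moves --pt "0 0 -0.03 6 -48 0 85" --pt "0 0 -0.03 -2 -48 0 85" --pt "0 0 -0.03 -8 -48 0 85" --pt "0 0 -0.03 -5 -48 0 85" --pt "0 0 -0.03 5 -48 -10 85" --pt "0 0 -0.03 12 -46 -15 85" --pt "0 0 -0.03 18 -42 -20 85" --pt "0 0 -0.017 17 -38 -30 85" --pt "0 0 0 0 0 -30 85" --pt "0 0 0 0 0 -30 85" --pt "0 0 0 0 0 0 85"

```text
t: 3.3
ee_pos: [383.8, -299.9, 93.7]
tool_rot: [-0.003, 0.434, 0.901, 0.001]
wrist_force: [-0.3, 0.6, 0.3]
finger_gap: 84.9
finger_force: 0.0
```

Run:
```python
from m import *
p=grab('top'); q=grab('scene'); o=env.observe(); print(o['ee_pos'],o['qpos'])
np.set_printoptions(precision=3); print(o['tool_rot'])
a=p['img'][270:390,210:370]; b=q['img'][170:320,150:350]
cv2.imwrite('pics/a1.png',np.hstack([cv2.resize(a,(400,300)),cv2.resize(b,(400,300))]))
```

```text
[ 385.9 -301.1   97.4] [-0.7  0.3 -0.3  1.  -0.   0.2]
[-0.     0.434  0.901  0.   ]
```

View pics/a1.png

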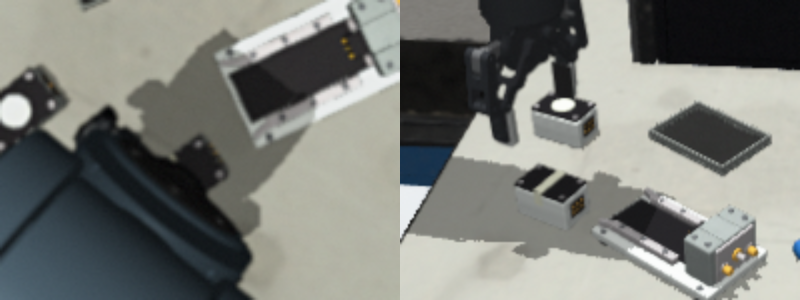

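The picture shows the open fingers above the strip module (left crop, around (205,160)), with nothing in their way. Descending.

Call:
apply_moves --pt "0 0 0 2 -3.5 -20 85" --pt "0 0 0 0 0 -30 85" --pt "0 0 0 0 0 -22 85" --pt "0 0 0 0 0 -11 85" --pt "0 0 0 0 0 -4 85" --pt "0 0 0 0 0 0 60" --pt "0 0 0 0 0 0 45" --pt "0 0 0 0 0 0 30" --pt "0 0 0 0 0 0 30" --pt "0 0 0 0 0 0 30" --pt "0 0 0 0 0 0 30" --force 40

```text
t: 4.5
ee_pos: [388.6, -305.2, 11.2]
tool_rot: [0.001, 0.434, 0.901, -0.0]
wrist_force: [-1.7, 0.1, 8.3]
finger_gap: 39.5
finger_force: 39.9
```

Call:
apply_moves --pt "0 0 0 0 0 10 30" --pt "0 0 0 0 0 20 30" --pt "0 0 0 0 0 30 30" --pt "0 0 -0.04 20 5 20 30" --pt "0 0 -0.04 34 9 0 30" --pt "0 0 -0.04 40 10 0 30" --pt "0 0 -0.04 40 10 0 30" --pt "0 0 -0.04 34 9 0 30" --pt "0 0 -0.036 22 6 0 30" --pt "0 0 0 0 0 0 30" --pt "0 0 0 0 0 0 30"

```text
t: 5.6
ee_pos: [577.7, -255.3, 90.1]
tool_rot: [-0.001, 0.536, 0.844, -0.0]
wrist_force: [-0.1, -0.4, -2.7]
finger_gap: 39.2
finger_force: 41.2
```

Run:
```python
from m import *
p=grab('top'); q=grab('scene'); o=env.observe(); print(o['ee_pos'],o['qpos'],o['wrist_force'],o['finger_gap'])
np.set_printoptions(precision=3); print(o['tool_rot'])
a=p['img'][180:320,190:350]; b=q['img'][150:300,210:410]
cv2.imwrite('pics/a2.png',np.hstack([cv2.resize(a,(400,350)),cv2.resize(b,(400,350))]))
```

```text
[ 576.9 -255.8   90.2] [-0.4  0.5  0.   1.1 -0.   0.7] [-0.1 -0.4 -2. ] 39.23253808731053
[-0.     0.537  0.844 -0.   ]
```

View pics/a2.png

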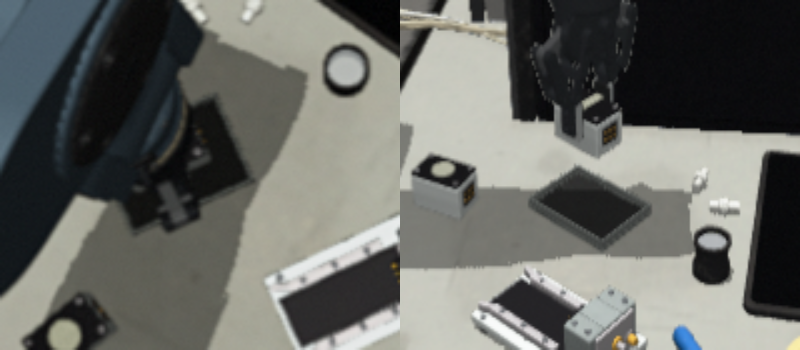

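The strip module is held level above the tray (right crop, around (590,125)). Lowering and checking contact.

Call:
apply_moves --pt "0 0 0 0 0 -25 30" --pt "0 0 0 0 0 -25 30" --pt "0 0 0 0 0 -15 30" --pt "0 0 0 0 0 -6 30" --pt "0 0 0 0 0 -3 30" --pt "0 0 0 0 0 -1 30" --pt "0 0 0 0 0 0 30"

```text
t: 6.4
ee_pos: [578.3, -256.0, 15.9]
tool_rot: [0.001, 0.537, 0.844, 0.0]
wrist_force: [0.3, 0.8, -2.8]
finger_gap: 39.4
finger_force: 41.2
```

Call:
apply_moves --pt "0 0 0 0 0 -1 30" --pt "0 0 0 0 0 -0.5 30" --pt "0 0 0 0 0 0 44" --pt "0 0 0 0 0 0 54" --pt "0 0 0 0 0 0 54" --pt "0 0 0 0 0 10 56" --pt "0 0 0 0 0 25 56" --pt "0 0 0 0 0 30 70" --pt "0 0 0 0 0 30 85" --pt "0 0 0 -40 10 20 85" --pt "0 0 0.05 -45 15 0 85" --pt "0 0 0.05 -45 20 0 85"

```text
t: 7.6
ee_pos: [447.2, -210.8, 129.7]
tool_rot: [0.001, 0.493, 0.87, -0.0]
wrist_force: [-0.1, -0.1, 0.1]
finger_gap: 85.2
finger_force: 0.0
```

Run:
```python
from m import *
p=grab('top'); q=grab('scene'); o=env.observe(); print(o['ee_pos'],o['wrist_force'],o['finger_gap'],o['tool_rot'])
for n,q_ in (('top',p),('scene',q)):
    W=cloud(q_)
    for k,c,r,z0,z1 in [('round',(437,-174),50,32,46),('strip',(578,-254),50,35,50),('tray',(577,-252),75,7,20)]:
        try: print(n,k,*rect(W,c,r,z0,z1))
        except Exception as e: print(k,'err')
b=q['img'][150:300,200:400]; cv2.imwrite('pics/a3.png',cv2.resize(b,(600,450)))
```

```text
[ 440.8 -207.5  128.4] [ 0.5 -0.7  0.2] 84.72446893074775 [-0.   0.5  0.9 -0. ]
top round 8 [ 445.4 -205.3   11.9    3.9   13.7   36.3]
top strip 620 [ 577.2 -253.5   61.3   40.7  -66.    40.5]
top tray 316 [ 576.5 -251.5  108.8   80.7  -65.3   11. ]
scene round 356 [ 438.2 -174.3   62.7   42.7  -51.    39.6]
scene strip 369 [ 580.1 -256.3   64.    43.8  -64.8   42.8]
scene tray 484 [ 577.7 -253.   112.5   82.7  -65.6   11.7]
```

View pics/a3.png

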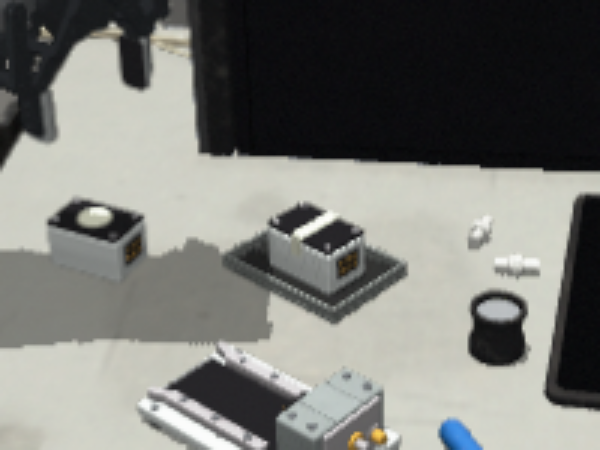

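The strip module lies flat in the tray (crop (315,250)), with its top at z=40.5 as expected. The good module is still at (437.5,-174), yaw -50.5°.

Call:
apply_moves --pt "0 0 0.05 -1 17 0 85" --pt "0 0 0.05 -2 17 0 85" --pt "0 0 0.05 0 0 -20 85" --pt "0 0 0 0 0 -30 85" --pt "0 0 0 0 0 -30 85" --pt "0 0 0 0 0 -22 85" --pt "0 0 0 0 0 -11 85" --pt "0 0 0 0 0 -4 70" --pt "0 0 0 0 0 0 45" --pt "0 0 0 0 0 0 30" --pt "0 0 0 0 0 0 30" --pt "0 0 0 0 0 0 30" --force 40

```text
t: 8.9
ee_pos: [445.8, -177.2, 12.7]
tool_rot: [0.001, 0.428, 0.904, -0.0]
wrist_force: [-1.1, -1.0, 6.8]
finger_gap: 39.2
finger_force: 41.3
```

Call:
apply_moves --pt "0 0 0 0 0 0 30" --pt "0 0 0 0 0 0 30" --force 60

```text
t: 9.1
ee_pos: [445.9, -177.1, 12.8]
tool_rot: [0.001, 0.428, 0.904, -0.0]
wrist_force: [-1.3, 0.6, 8.7]
finger_gap: 38.8
finger_force: 59.5
```

Call:
apply_moves --pt "0 0 0 0 0 10 30" --pt "0 0 0 0 0 20 30" --pt "0 0 0 0 0 30 30" --pt "0 0 -0.04 2 -20 10 30" --pt "0 0 -0.04 3 -36 0 30" --pt "0 0 -0.04 4 -44 0 30" --pt "0 0 -0.04 4 -44 0 30" --pt "0 0 -0.04 3 -36 0 30" --pt "0 0 -0.04 2 -20 0 30" --pt "0 0 0 1 -8.5 0 30" --pt "0 0 0 0 0 0 30" --pt "0 0 0 0 0 0 30"

```text
t: 10.3
ee_pos: [463.8, -384.1, 81.7]
tool_rot: [-0.0, 0.532, 0.847, 0.0]
wrist_force: [-0.4, 0.7, -1.6]
finger_gap: 38.8
finger_force: 61.0
```

```bash
cat >> m.py <<'E'
def dockframe(W,x):
    cc,ss=np.cos(x[2]),np.sin(x[2]); d=W-np.array([x[0],x[1],0]); return d[...,0]*cc+d[...,1]*ss, -d[...,0]*ss+d[...,1]*cc
E
python3 - <<'E'
from m import *
q=grab('scene'); p=grab('top'); o=env.observe(); print(o['ee_pos'],o['wrist_force'],o['finger_gap'])
t=o['tool_rot']; print('yaw tool y',np.degrees(2*np.arctan2(t[2],t[1]))-90)
b=q['img'][200:350,210:370]; a=p['img'][230:350,270:398]; cv2.imwrite('pics/a4.png',np.hstack([cv2.resize(b,(400,375)),cv2.resize(a,(400,375))]))
W=cloud(q); X,Y=dockframe(W,(477.8,-412.8,np.radians(-64.5))); Z=W[...,2]
pickle.dump((q,p),open('s4.pkl','wb'))
m=(abs(X)<90)&(abs(Y)<60)&(Z>80)&(Z<125); print('n',m.sum())
E
```

```text
[ 463.9 -383.9   81.8] [-0.4  1.  -1.1] 39.11671315558481
yaw tool y 25.70549257611505
n 820
```

View pics/a4.png

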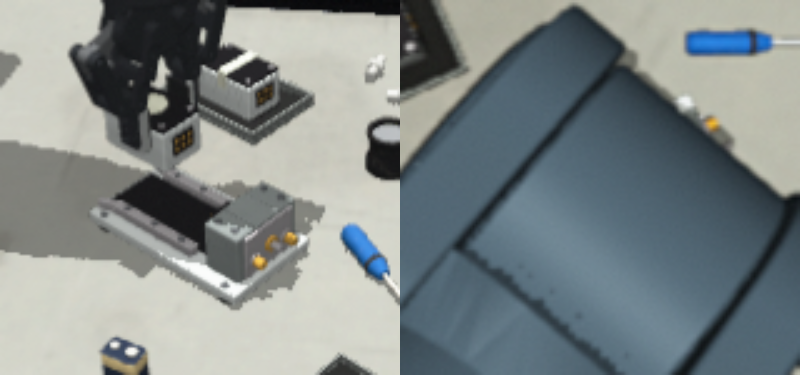

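The module is held above the slideway, pads toward the plunger (left crop (185,140)). Checking its lateral offset against the rails in the same picture.

Run:
```python
from m import *
q,p=pickle.load(open('s4.pkl','rb')); s=pickle.load(open('scene0.pkl','rb'))
x=(477.3,-411.8,np.radians(-64.4))
W=cloud(q); X,Y=dockframe(W,x); Z=W[...,2]
m=(X>-25)&(X<5)&(abs(Y)<35)&(Z>72)&(Z<105)
f=m&(X>np.percentile(X[m],60)-4); print('module front X',np.percentile(X[m],[50,90,99]),'Y',np.percentile(Y[f],[0.5,2,98,99.5]),'Z',np.percentile(W[m][:,2],[1,99]))
A=np.c_[Y[f],np.ones(f.sum())]; print('front slope deg',np.degrees(np.arctan(np.linalg.lstsq(A,X[f],rcond=None)[0][0])))
W=cloud(s); X,Y=dockframe(W,x); Z=W[...,2]
for nm,k in (('rails',(X>-50)&(X<15)&(Z>20.5)&(Z<26)&(abs(Y)<40)),('head',(Z>54)&(X>35)&(X<80)&(abs(Y)<45)),('slide',(Z>14)&(Z<19.5)&(X>-50)&(X<10)&(abs(Y)<26))):
    print(nm,np.percentile(Y[k],[0.5,2,98,99.5]))
k=(Z>50)&(X>66)&(X<80)&(abs(Y)<45)&(Z<55);
```

```text
module front X [-8.5 -6.6 -5.7] Y [-19.9 -19.4  18.5  19.3] Z [ 72.8 104.5]
front slope deg 1.2102341444042088
rails [-30.8 -30.2  32.7  33.7]
head [-30.8 -30.2  31.4  32.9]
slide [-16.3 -15.1  25.   25.6]
```

Call:
apply_moves --pt "0 0 0 0.7 0.4 -15 30" --pt "0 0 0 0 0 -15 30" --pt "0 0 0 0 0 -8 30" --pt "0 0 0 0 0 -4 30" --pt "0 0 0 0 0 -2 30" --pt "0 0 0 0 0 -2 30" --pt "0 0 0 0 0 -2 30" --pt "0 0 0 0 0 0 30"

```text
t: 11.2
ee_pos: [464.7, -384.9, 33.6]
tool_rot: [0.0, 0.533, 0.846, -0.0]
wrist_force: [0.1, -0.4, -0.6]
finger_gap: 39.3
finger_force: 61.0
```

Call:
apply_moves --pt "0 0 0 0 0 -1.5 30" --pt "0 0 0 0 0 -1 30" --pt "0 0 0 0 0 -1 30" --pt "0 0 0 0 0 -0.5 30" --pt "0 0 0 0 0 0 30" --pt "0 0 0 0 0 0 30"

```text
t: 11.8
ee_pos: [464.7, -384.8, 29.5]
tool_rot: [-0.0, 0.533, 0.846, -0.0]
wrist_force: [0.5, -0.3, -1.8]
finger_gap: 38.9
finger_force: 61.0
```

Call:
apply_moves --pt "0 0 0 0 0 -0.4 30" --pt "0 0 0 0 0 0 30" --pt "0 0 0 0 0 -0.4 30" --pt "0 0 0 0 0 0 30" --pt "0 0 0 0 0 0 30"

```text
t: 12.3
ee_pos: [464.7, -384.8, 28.9]
tool_rot: [0.0, 0.533, 0.846, -0.0]
wrist_force: [-0.6, 0.4, 0.9]
finger_gap: 38.9
finger_force: 61.1
```

Run:
```python
from m import *
q=grab('scene'); o=env.observe(); print(o['ee_pos'],o['wrist_force'],o['torque'])
b=q['img'][230:340,220:360]; cv2.imwrite('pics/a5.png',cv2.resize(b,(700,550),interpolation=cv2.INTER_CUBIC))
```

```text
[ 464.7 -384.8   28.9] [-0.8  0.8  1.4] [0.1 0.1 0. ]
```

View pics/a5.png

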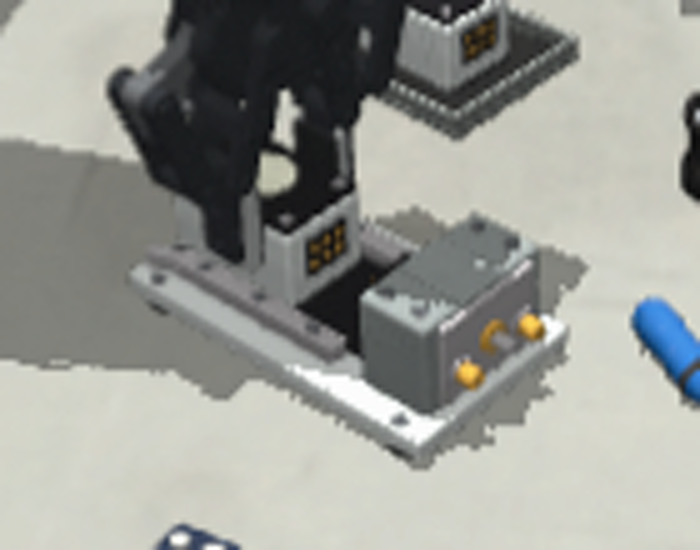

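The module sits between the rails on the slideway, pads facing the probe head (crop (325,250)). Sliding it in.

Call:
apply_moves --pt "0 0 0 1.7 -3.6 0 30" --pt "0 0 0 1.7 -3.6 0 30" --pt "0 0 0 1.7 -3.6 0 30" --pt "0 0 0 1.7 -3.6 0 30" --pt "0 0 0 1.7 -3.6 0 30" --pt "0 0 0 1.7 -3.6 0 30" --pt "0 0 0 0 0 0 30" --pt "0 0 0 0 0 0 30"

```text
t: 13.15
ee_pos: [475.3, -407.1, 28.9]
tool_rot: [0.001, 0.533, 0.846, -0.0]
wrist_force: [-0.0, 0.3, 1.2]
finger_gap: 39.0
finger_force: 61.4
```

Call:
apply_moves --pt "0 0 0 0.86 -1.8 0 30" --pt "0 0 0 0.86 -1.8 0 30" --pt "0 0 0 0.86 -1.8 0 30" --pt "0 0 0 0.43 -0.9 0 30" --pt "0 0 0 0.43 -0.9 0 30" --pt "0 0 0 0 0 0 30" --pt "0 0 0 0 0 0 30"

```text
t: 13.85
ee_pos: [477.8, -412.5, 28.9]
tool_rot: [-0.001, 0.533, 0.846, 0.0]
wrist_force: [-3.4, 6.0, 7.9]
finger_gap: 39.2
finger_force: 62.2
```

Call:
apply_moves --pt "0 0 0 0.43 -0.9 0 30" --pt "0 0 0 0.43 -0.9 0 30" --pt "0 0 0 0.43 -0.9 0 30" --pt "0 0 0 0 0 0 30" --pt "0 0 0 0 0 0 30" --force 80

```text
t: 14.35
ee_pos: [478.5, -414.0, 29.0]
tool_rot: [-0.002, 0.532, 0.846, 0.001]
wrist_force: [-4.5, 12.0, 13.0]
finger_gap: 38.8
finger_force: 79.4
```

Call:
apply_moves --pt "0 0 0 0.43 -0.9 0.2 30" --pt "0 0 0 0.43 -0.9 0.2 30" --pt "0 0 0 0.43 -0.9 0 30" --pt "0 0 0 0 0 0 30" --pt "0 0 0 0 0 0 30"

```text
t: 14.85
ee_pos: [479.7, -416.5, 29.0]
tool_rot: [-0.002, 0.532, 0.846, 0.001]
wrist_force: [-3.8, 11.9, 9.9]
finger_gap: 38.4
finger_force: 79.1
```

Run:
```python
from m import *
q=grab('scene'); o=env.observe(); print(o['ee_pos'],o['wrist_force'],o['torque'],o['finger_gap'])
b=q['img'][230:340,220:360]; cv2.imwrite('pics/a6.png',cv2.resize(b,(700,550),interpolation=cv2.INTER_CUBIC))
x=(477.3,-411.8,np.radians(-64.4))
W=cloud(q); X,Y=dockframe(W,x); Z=W[...,2]
m=(X>5)&(X<36)&(abs(Y)<25)&(Z>26)&(Z<52); print(m.sum(),np.percentile(X[m],[5,50,95]))
```

```text
[ 479.7 -416.5   29. ] [-5.  11.1 10.9] [ 2.3  0.9 -0. ] 38.50321852162589
151 [12.5 23.3 29.1]
```

View pics/a6.png

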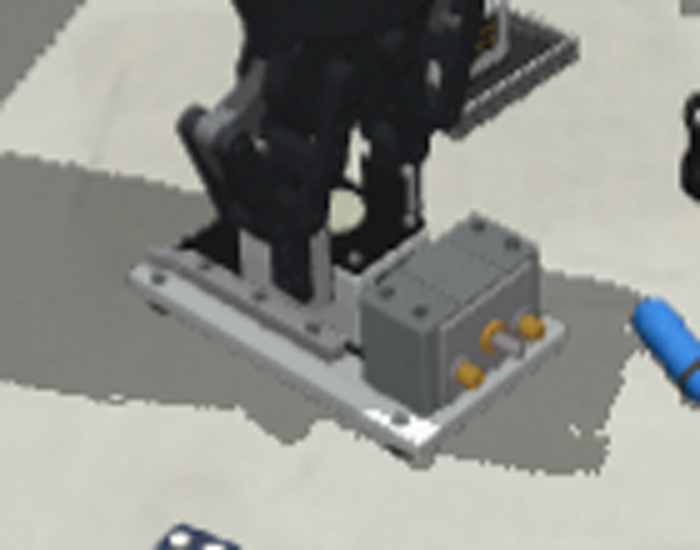

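Moving freely against spring plus friction (about 12 N axial), with roughly 3 to 4 mm to go.

Call:
apply_moves --pt "0 0 0 0.43 -0.9 0.2 30" --pt "0 0 0 0.43 -0.9 0 30" --pt "0 0 0 0 0 0 30" --pt "0 0 0 0 0 0 30"

```text
t: 15.3
ee_pos: [480.4, -418.1, 29.0]
tool_rot: [-0.002, 0.532, 0.846, 0.001]
wrist_force: [-4.7, 11.3, 9.6]
finger_gap: 38.6
finger_force: 79.3
```

Call:
apply_moves --pt "0 0 0 0.43 -0.9 0 30" --pt "0 0 0 0 0 0 30" --pt "0 0 0 0 0 0 30"

```text
t: 15.6
ee_pos: [480.8, -418.8, 29.1]
tool_rot: [-0.002, 0.532, 0.846, 0.001]
wrist_force: [-4.3, 12.7, 9.9]
finger_gap: 38.7
finger_force: 79.3
```

Call:
apply_moves --pt "0 0 0 0.43 -0.9 0 30" --pt "0 0 0 0 0 0 30" --pt "0 0 0 0 0 0 30"

```text
t: 15.9
ee_pos: [481.1, -419.6, 29.1]
tool_rot: [-0.003, 0.532, 0.846, 0.001]
wrist_force: [-6.6, 13.7, 10.5]
finger_gap: 38.7
finger_force: 79.4
```

Call:
apply_moves --pt "0 0 0 0.43 -0.9 0 30" --pt "0 0 0 0 0 0 30" --pt "0 0 0 0 0 0 30"

```text
t: 16.2
ee_pos: [481.5, -420.3, 29.1]
tool_rot: [-0.003, 0.532, 0.847, 0.002]
wrist_force: [-6.1, 14.2, 11.5]
finger_gap: 38.7
finger_force: 79.4
```

Call:
apply_moves --pt "0 0 0 0.43 -0.9 0 30" --pt "0 0 0 0 0 0 30" --pt "0 0 0 0 0 0 30"

```text
t: 16.5
ee_pos: [481.6, -420.6, 29.0]
tool_rot: [-0.003, 0.532, 0.847, 0.002]
wrist_force: [-6.1, 16.8, 13.0]
finger_gap: 38.3
finger_force: 79.9
```

Call:
apply_moves --pt "0 0 0 0.43 -0.9 0 30" --pt "0 0 0 0 0 0 30" --pt "0 0 0 0 0 0 30"

```text
t: 16.8
ee_pos: [481.7, -420.6, 29.1]
tool_rot: [-0.004, 0.532, 0.847, 0.002]
wrist_force: [-7.3, 19.4, 16.3]
finger_gap: 38.7
finger_force: 80.3
```

Call:
apply_moves --pt "0 0 0 0.43 -0.9 0 30" --pt "0 0 0 0 0 0 30" --pt "0 0 0 0 0 0 30"

```text
t: 17.1
ee_pos: [481.7, -420.7, 29.1]
tool_rot: [-0.005, 0.532, 0.847, 0.003]
wrist_force: [-9.4, 23.1, 18.1]
finger_gap: 38.6
finger_force: 80.6
```

Run:
```python
from m import *
np.set_printoptions(precision=2,suppress=True)
q=grab('scene'); o=env.observe(); print(o['ee_pos'],o['wrist_force'],o['torque'],o['finger_gap'],o['tool_rot'])
```

```text
[ 481.66 -420.69   29.1 ] [-9.56 23.81 19.14] [ 4.46  1.84 -0.09] 38.49733897010861 [-0.    0.53  0.85  0.  ]
```

Stalled at dock x≈9.9 mm for the TCP, which puts the module centre within 1 mm of home, and the axial force is rising steeply, so it is on the stops. The small negative yaw moment suggests one stop carries more, so I'll trim yaw slightly.

Call:
apply_moves --pt "0 0 -0.005 0.2 -0.4 0 30" --pt "0 0 0 0 0 0 30" --pt "0 0 0 0 0 0 30"

```text
t: 17.45
ee_pos: [481.8, -420.7, 29.1]
tool_rot: [-0.005, 0.534, 0.845, 0.003]
wrist_force: [-9.7, 24.9, 18.6]
finger_gap: 38.7
finger_force: 80.6
```

Run:
```python
from m import *
np.set_printoptions(precision=3,suppress=True)
q=grab('scene'); o=env.observe(); print(o['ee_pos'],o['wrist_force'],o['torque'],o['finger_gap'],o['tool_rot'])
t=o['tool_rot']; print(np.degrees(2*np.arctan2(t[2],t[1]))-90)
b=q['img'][240:330,240:350]; cv2.imwrite('pics/a7.png',cv2.resize(b,(733,600),interpolation=cv2.INTER_CUBIC))
```

```text
[ 481.77  -420.72    29.077] [-10.157  25.148  19.704] [ 4.796  1.861 -0.011] 38.557439943810024 [-0.005  0.534  0.845  0.003]
25.434866812106165
```

View pics/a7.png

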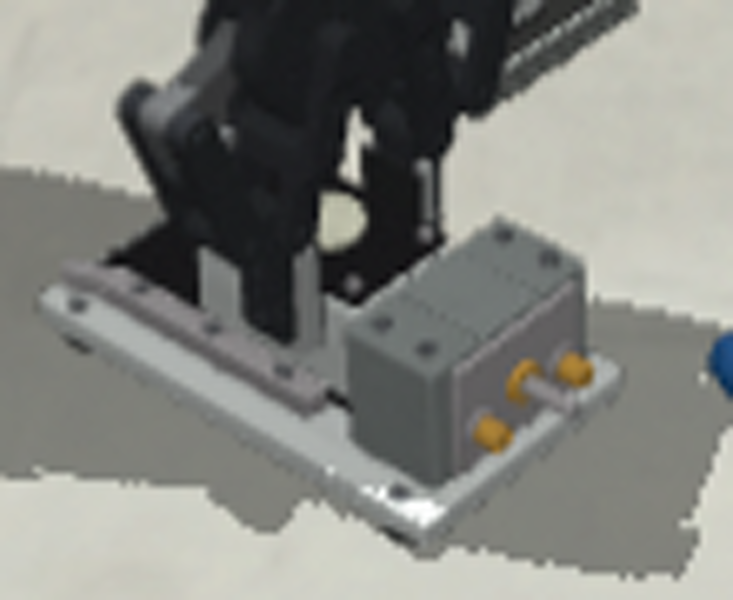

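The module is home and the plunger's tail rod is well out behind the head. Yaw moment is about 0, so both stops share the load. The tool has pitched about 0.6° under load, so I'll take that out, which also relieves the downforce.

Call:
apply_moves --pt "-0.009 -0.0043 0 0 0 0 30" --pt "0 0 0 0 0 0 30" --pt "0 0 0 0 0 0 30" --pt "0 0 0 0 0 0 30"

```text
t: 17.9
ee_pos: [481.8, -420.8, 28.9]
tool_rot: [-0.001, 0.534, 0.845, 0.0]
wrist_force: [-10.1, 24.3, 17.6]
finger_gap: 39.0
finger_force: 80.5
```

```bash
python3 -c "
from station import env,order
o=env.observe();print(o['torque'],o['wrist_force']);print(order.close_job())"
```

```text
[ 4.80326931  1.78077175 -0.03736389] [-10.09624345  24.26558469  17.55221214]
the job is handed in; nothing more can be done
None
```

The job is handed in, with no verdict returned. The strip module lies flat in the 110 x 80 mm reject tray, and the round-label module is held level against the dock's stops with about 26 N of axial push. Contact with both stops is inferred from the force stall, the near-zero yaw moment and the position within 1 mm of home, not seen directly.

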